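# Pack the Wi-Fi repeater kit and swap the wrong plug head

## Robot

A 6-joint arm with a two-finger parallel gripper is mounted at the origin on the work surface. World frame = base frame: x ahead of the robot, y to its left, z up, the work surface at z = 0. Lengths are in m, angles in rad, forces in N, time in s.
With the tool pointing down it reaches from about 0.425 to 0.925 m from the base axis. Payload 12.5 kg.
Tool frame: the origin (TCP) lies at the very end of the fingers, on their centre line; the grasp point (between the pads) lies 19 mm behind it; z points along the fingers, y is the line along which they close (so a half turn about z gives the same grasp; the last joint's range is limited). The gripper opens to 85 mm and grips with 20 to 120 N. Pads are 22 mm wide; open, the fingers measure 114 mm over their backs; the gripper's body (76 mm by 85 mm) begins 54 mm behind the grasp point. The pads swing forward as they close: fully open they stand 13 mm farther back than shut.
Start: joints at [1.067, 0.491, 1.559, -0, 1.092, -0.106], TCP at [0.242, 0.576, 0.231] pointing down, gripper open.
Joint ranges: [-3.1, 3.1], [-0.84, 2.19], [0.05, 2.79], [-1.13, 4.28], [0.06, 2.93], [-2.69, 2.69]. Speed limits (rad/s): [2.22, 2.22, 2.79, 3.14, 3.14, 3.14].

## Interface

Orientations are given as a unit quaternion [x, y, z, w].
In Python, from station import arm gives the robot as it stands.
- The arm moves only by the tool servo_tool, never from a script. Its argument "series" is a list of rows, each a list of 7 numbers: the closure, from 0 (fully open) to 1 (shut), then the shift along the tool's x, y, z in m, then the turn, a rotation vector about the tool's x, y, z in degrees. In form: [[grip, x, y, z, rx, ry, rz], ...]. A call has 1 to 10 rows; each row shifts and turns the commanded pose from where the row before left it, along the tool's axes as they then stand; what a row does not reach is not made up. A row lasts 1/8 s, in which the tool goes at most 62.5 mm and 10.7 degrees, less where a joint would pass 70% of its speed; a pose out of reach is approached as far as the arm can. A call with a gripper value outside its range is refused whole. The fingers move at their own pace and stop on an object; "grip_force" is the grip in N (left out, the last holds). Time passes only in rows, so rows that do not move let the fingers close. It gives the time, the measured TCP pose, the force, the opening and the grip force at its end, in the units of the state.
- arm.state(): the state, without advancing time (a new reading comes with each control period).
- arm.camera(name): name is "scene" or "top"; returns the picture (384x512x3 uint8, red, green, blue); there is no depth.
- arm.calibration(name): a dict with "camera_matrix" (3x3 intrinsics, pixels), "R" (3x3) and "t" (3): a world point X has camera coordinates R X + t. Camera axes: x right, y down, z forward; pixel columns grow to the right and rows downward; lengths in m; the calibration is good to about 2 mm. A picture is of the moment at which its call begins. calibration takes no time and is no camera call.
- arm.job_done(): hands the job in; it is judged then, once.
Trained networks look in the newest picture that a camera, given by its name, has taken for a name from the list of things; names that differ only in an ending like _2 or _b are one class to them, and where a whole thing is asked for, a point or a joint stands for the part that bears it (a point fixed in the world has none). Each returns a list of dicts, best first, with "p" (0 to 1); they miss things now and then, are a little off and sometimes report something else, mostly with a low value. They report only what shows in the picture. A call takes as long as a camera call. They do not tell look-alikes from the thing itself.
- arm.spot_in(target, camera): "extent" ([left, top, right, bottom] as shares, 0 to 1, of the picture: columns of its width, rows of its height, round what is visible of it).
The state is a dict: "t": time; "joint_positions": joint angles; "qvel": joint speeds; "joint_efforts": joint torques, N m; "tcp_pos": TCP position; "eef_rot": TCP orientation; "ft_force": force on the tool from outside, world axes, zero at the start; "wrist_torque": the same for the moment, N m; "gripper_width": opening from 0.0 (shut) to 1.0 (fully open); "grip_force": force on a finger pad.
Only numpy, scipy, OpenCV 4.12 (cv2) and the standard library are available. Lean on these libraries where they do the work, as an engineer would, in place of code of your own. Each camera call takes 0.05 s, during which the arm holds its last target. There are 200 camera calls.

## Task

Pack this Wi-Fi repeater kit for the customer: set the repeater, the long antenna, the three-pin plug head and the metal cable coupler down, without dropping them, each lying flat (plug pins up) in the pocket of the kit box that is shaped for it. The box was started with the wrong plug head: take the round two-pin one out of its pocket and set it on the open desk outside the box, pins up. Leave the short antenna where it lies.

Things in the scene. Friction and masses are not known exactly. Their poses are not given: they have to be found in the camera images.
- repeater: Wi-Fi repeater: flat white rounded housing 92 x 58 x 28 mm, three green lamps on top, two brass antenna sockets 10 mm long on one short end (+x); 102 mm overall; 0.12 kg. Lies on its back on the desk. Origin: centre of the underside of the overall length (housing x -51 to +41 mm); x lengthwise, z up. Grasp across its 58 mm width (y)
- antenna_long: the kit's antenna: flat white stick with a brass nut at one end (-x), 130 mm long, 14 mm wide, 11 mm thick, 26 g, lying flat on the desk. Origin: middle of its length, on the underside; x along it, z up. Grasp across its width (y) near the origin
- antenna_short: look-alike that is not part of the kit: same style of white antenna but only 85 mm long (14 mm wide, 11 mm thick), lying flat on the desk. Origin and axes as for the long one
- plug_three: plug head with three flat rectangular brass pins: white squarish body 52 (x) x 48 (y) x 22 mm high, its flat back on the desk, pins pointing up, tips 44 mm above the back; 45 g. Origin: centre of its underside; z up. Grasp the body across y
- plug_two: wrong plug head: white round body, diameter 40 mm, 22 mm high, two round brass pins pointing up, tips 41 mm above its back; 32 g. Starts in the pocket of cell_plug, within 7 mm of its centre. Origin: centre of its underside; z up. Desk to the right of the box (x 0.40 to 0.66, y -0.42 to 0 m) carries only listed things and has room for it
- coupler: cable coupler: small bare metal block with a black socket in either end, 34 (x) x 24 (y) x 20 mm high, 35 g, lying on the desk. Origin: centre of its underside; z up. Grasp across y
- cell_repeater: moulded-pulp cell 155 x 104 mm, one of four (any at any place) set 2 x 2 in a shallow cardboard kit box, 320 x 218 mm, walls 18 mm high, fixed to the desk. Large pocket 118 (x) x 74 mm: for the repeater, either way round. Pocket floor 6 mm above the desk, rim around it 8 mm higher. Origin: under the pocket's centre, 3 mm below its floor; x along the cell's long side, z up
- cell_antenna: moulded-pulp cell 155 x 104 mm, one of four (any at any place) set 2 x 2 in a shallow cardboard kit box, 320 x 218 mm, walls 18 mm high, fixed to the desk. Long pocket 146 (x) x 30 mm, 74 wide over its middle 50 for fingers: for the long antenna. Pocket floor 6 mm above the desk, rim around it 8 mm higher. Origin: under the pocket's centre, 3 mm below its floor; x along the cell's long side, z up
- cell_plug: moulded-pulp cell 155 x 104 mm, one of four (any at any place) set 2 x 2 in a shallow cardboard kit box, 320 x 218 mm, walls 18 mm high, fixed to the desk. Squarish pocket 66 (x) x 64 mm, taken by plug_two at the start: for plug_three. Pocket floor 6 mm above the desk, rim around it 8 mm higher. Origin: under the pocket's centre, 3 mm below its floor; x along the cell's long side, z up
- cell_coupler: moulded-pulp cell 155 x 104 mm, one of four (any at any place) set 2 x 2 in a shallow cardboard kit box, 320 x 218 mm, walls 18 mm high, fixed to the desk. Small pocket 48 (x) x 40 mm: for the coupler, long side along x. Pocket floor 6 mm above the desk, rim around it 8 mm higher. Origin: under the pocket's centre, 3 mm below its floor; x along the cell's long side, z up
Mind the look-alikes: they are no part of the job. Leave any green or orange look-alike of the plug_three alone.

How it is judged:
By the outcome, as a careful person would: the job done as asked, in the order asked, and still so for the second after the job is handed in, with the robot touching nothing.
It also fails if it takes over 128 s, if anything falls off the work surface, if the arm or the gripper's body presses on something with over 40 N, if the wrist force passes 120 N, or if a joint passes its speed limit or range.

## Working session

There is one attempt and no reset: what is moved stays moved. The work goes in short steps, Python scripts to look and compute and a tool call to move; the robot and the scene stay as the last step left them, time stands still between calls to the robot, and variables do not carry over. Pictures are saved under pics/ and viewed, at most 14 in all, crops included, and the job is handed in when it is done.

Besides the shell and the picture viewer there is one more tool, called as name([rows], argument=value, ...), one row to a line, values as JSON. servo_tool: Moves the arm, as the interface text tells. Its arguments: {"type":"object","properties":{"series":{"type":"array","items":{"type":"array","items":{"type":"number"}}},"grip_force":{"type":"number"}},"required":["series"]}

```bash
ls; mkdir -p pics; python3 - <<'E'
from station import arm
import cv2
for c in ("top","scene"):
    im=arm.camera(c); cv2.imwrite(f"pics/{c}0.png",cv2.resize(im[:,:,::-1],(800,600),interpolation=cv2.INTER_CUBIC))
    k=arm.calibration(c); print(c,k)
    for n in "repeater antenna_long plug_three plug_two coupler cell_repeater cell_antenna cell_plug cell_coupler".split():
        print(n,[(round(d["p"],2),[round(a*b) for a,b in zip(d["extent"],(800,600,800,600))]) for d in arm.spot_in(n,c)[:4]])
print(arm.state())
E
```

```text
pics
top {'camera_matrix': array([[419.9915163 ,   0.        , 254.30366235],
       [  0.        , 419.9915163 , 189.3845509 ],
       [  0.        ,   0.        ,   1.        ]]), 'R': array([[-0.00580896, -0.9999762 ,  0.00372145],
       [-0.98567793,  0.00509859, -0.16856163],
       [ 0.16853865, -0.00464732, -0.98568409]]), 't': array([-0.04135553,  0.58573364,  0.90258651])}
repeater [(0.78, [493, 349, 539, 421])]
antenna_long [(0.61, [417, 251, 428, 333])]
plug_three [(0.96, [524, 205, 566, 250]), (0.67, [493, 272, 532, 316])]
plug_two [(0.67, [253, 266, 285, 293]), (0.33, [415, 247, 426, 338])]
coupler [(0.69, [596, 378, 624, 401])]
cell_repeater [(0.73, [116, 319, 223, 391]), (0.23, [588, 271, 620, 317])]
cell_antenna [(0.72, [223, 317, 329, 393])]
cell_plug [(0.81, [221, 245, 328, 317])]
cell_coupler [(0.62, [118, 254, 218, 325])]
scene {'camera_matrix': array([[391.86454218,   0.        , 253.43248258],
       [  0.        , 391.86454218, 182.66110293],
       [  0.        ,   0.        ,   1.        ]]), 'R': array([[ 0.6155478 ,  0.7878804 , -0.01858439],
       [ 0.41
[... 633 characters left out ...]
: array([ 1.06737423e+00,  4.90892660e-01,  1.55889439e+00,  1.66516025e-05,
        1.09168254e+00, -1.05616597e-01]), 'qvel': array([-3.70125365e-05,  9.75502414e-04,  7.22381835e-04, -1.38919388e-03,
       -4.33851927e-04, -1.02853109e-03]), 'joint_efforts': array([ 1.46654176e-03, -6.18280578e+01, -2.61841965e+01, -1.13889178e-04,
        3.22523465e-04,  3.15293924e-06]), 'tcp_pos': array([0.24211894, 0.5762225 , 0.23133344]), 'eef_rot': array([1.97597593e-01, 9.80283218e-01, 6.09168230e-05, 1.14009351e-05]), 'ft_force': array([ 0.69628993,  0.20250725, -0.52179018]), 'wrist_torque': array([ 0.01524536, -0.04504429, -0.00176909]), 'grip_force': 0.0, 'gripper_width': 0.9994446147932925}
```

View pics/top0.png

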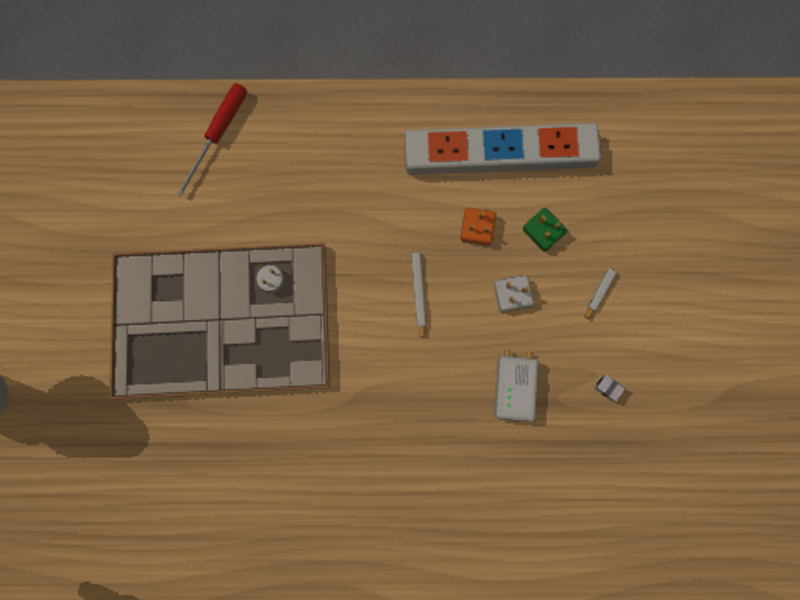

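View pics/scene0.png

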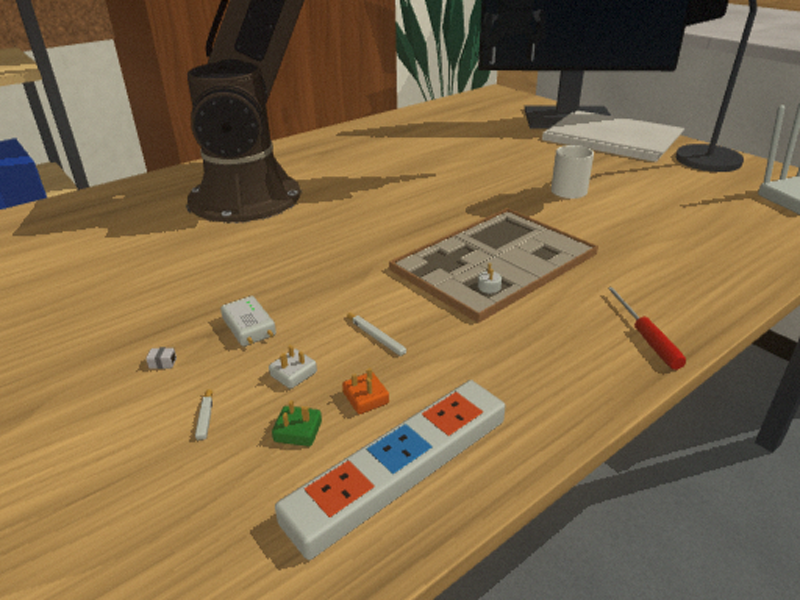

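The pictures show these candidates (800x600 top view):
- **Plug head, three flat pins:** white at (514,293), orange at (478,226) and green at (545,229). The white one is meant, since coloured look-alikes are to be left alone.
- **Antennas:** (419,293) is about 82 px long and (601,293) about 52 px. The longer one is meant.
- **Others:** repeater at (517,388), coupler at (611,389), round plug in the box at (270,278).
- **Cells:** coupler top left, plug top right, repeater bottom left, antenna bottom right.

I'll fit the poses next and confirm them in a crop.

```bash
cat > h.py <<'E'
from station import arm
import cv2, numpy as np
from scipy.optimize import minimize
from scipy.spatial.transform import Rotation as Ro
S=4
def K(c): return arm.calibration(c)
def proj(P,c="top"):
    k=K(c); q=np.asarray(P,float)@k["R"].T+k["t"]; q=q@k["camera_matrix"].T; return q[:,:2]/q[:,2:]
def ground(u,v,z,c="top"):
    k=K(c); d=k["R"].T@np.linalg.solve(k["camera_matrix"],[u,v,1]); o=-k["R"].T@k["t"]; return o+d*(z-o[2])/d[2]
def boxpts(p,x0,x1,w,z0,z1):
    c,s=np.cos(p[2]),np.sin(p[2]); return np.array([[p[0]+c*x-s*y,p[1]+s*x+c*y,z] for x in(x0,x1) for y in(-w/2,w/2) for z in(z0,z1)])
def discpts(p,r,z0,z1):
    a=np.linspace(0,6.28,40); return np.array([[p[0]+r*np.cos(t),p[1]+r*np.sin(t),z] for t in a for z in(z0,z1)])
def fit(im,p0,pts,sat=70,val=0,roi=None,ang=True):
    """fit the hull of pts(p) to low-saturation bright pixels around it"""
    h=proj(pts(p0)); lo=(h.min(0)-8).astype(int); hi=(h.max(0)+8).astype(int)
    crop=im[lo[1]:hi[1],lo[0]:hi[0]]; big=cv2.resize(crop,None,fx=S,fy=S,interpolation=cv2.INTER_CUBIC)
    hsv=cv2.cvtColor(big,cv2.COLOR_RGB2HSV); m=((hsv[...,1]<sat)&(hsv[...,2]>val)).astype(np.uint8)
    n,l,st,_=cv2.connectedComponentsWithStats(m); m=(l==1+st[1:,4].argmax()).astype(np.uint8)
    def cost(d):
        p=np.array(p0)+np.array([d[0]/1e3,d[1]/1e3,d[2]/50 if ang else 0]); q=(proj(pts(p))-lo+.5)*S-.5
        t=np.zeros_like(m); cv2.fillConvexPoly(t,np.round(cv2.convexHull(q.astype(np.float32))*16).astype(np.int32),1,shift=4)
        return 1-(t&m).sum()/(t|m).sum()
    best=None
    for a in ((-8,-3,0,3,8) if ang else (0,)):
        r=minimize(cost,[0,0,a],method="Nelder-Mead",options=dict(initial_simplex=np.array([[0,0,a],[6,0,a],[0,6,a],[0,0,a+4]],float),xatol=.02,fatol=1e-5))
        if best is None or r.fun<best.fun: best=r
    d=best.x; return np.array(p0)+np.array([d[0]/1e3,d[1]/1e3,d[2]/50 if ang else 0]), 1-best.fun
def goto(xyz,yaw=None):
    """tool-frame shift and turn from the measured pose; yaw = world angle of closing line (tool y), mod pi"""
    s=arm.state(); R=Ro.from_quat(s["eef_rot"]); M=R.as_matrix()
    d=M.T@(np.array(xyz)-s["tcp_pos"])
    y=M[:,1]; cur=np.arctan2(y[1],y[0]); o=f"shift(tool) {d.round(4)} yaw {np.degrees(cur):.1f}"
    if yaw is not None:
        dy=(yaw-cur+np.pi/2)%np.pi-np.pi/2; o+=f" turn rz {-np.degrees(dy):.1f}"
    print(o,"j",s["joint_positions"].round(2),"t",round(s["t"],2))
OBJ=dict(repeater=lambda p:boxpts(p,-.051,.041,.058,0,.028),antenna=lambda p:boxpts(p,-.052,.065,.014,0,.011),
 plug3=lambda p:boxpts(p,-.026,.026,.048,0,.022),coupler=lambda p:boxpts(p,-.017,.017,.024,0,.020),
 plug2=lambda p:discpts(p,.02,.006,.028),box=lambda p:boxpts(p,-.155,.155,.208,.014,.0141))
E
cat > m.py <<'E'
from h import *
im=arm.camera("top")
G=lambda u,v,z=.01: ground(u*.64,v*.64,z)
init=dict(repeater=(517,388,np.pi-np.pi),antenna=(419,293,0),plug3=(514,293,.1),coupler=(611,389,-2.1),plug2=(270,278,0),box=(220,320,1.57))
vis=cv2.resize(im,(1024,768),interpolation=cv2.INTER_CUBIC)[:,:,::-1].copy()
for n,(u,v,a) in init.items():
    g=G(u,v); p0=(g[0],g[1],a)
    p,s=fit(im,p0,OBJ[n],sat=dict(box=80).get(n,75),val=dict(plug2=150).get(n,30),ang=n!="plug2"); print(n,p.round(4),np.degrees(p[2]).round(1),"iou",round(s,3))
    q=cv2.convexHull(((proj(OBJ[n](p))+.5)*2-.5).astype(np.float32)); cv2.polylines(vis,[q.round().astype(int)],True,(255,0,255) if n!='box' else (0,0,255),1)
v=vis[290:560,130:830]; cv2.imwrite("pics/fit1.png",v[:, :])
E
python3 m.py
```

```text
repeater [ 0.4584 -0.2181 -0.1078] -6.2 iou 0.92
antenna [ 0.6003 -0.0764  0.0578] 3.3 iou 0.87
plug3 [ 0.5947 -0.2202  0.2023] 11.6 iou 0.804
coupler [ 0.4533 -0.3572 -2.2208] -127.2 iou 0.917
plug2 [0.621  0.1481 0.    ] 0.0 iou 0.002
box [0.5581 0.2223 1.6174] 92.7 iou 0.995
```

View pics/fit1.png

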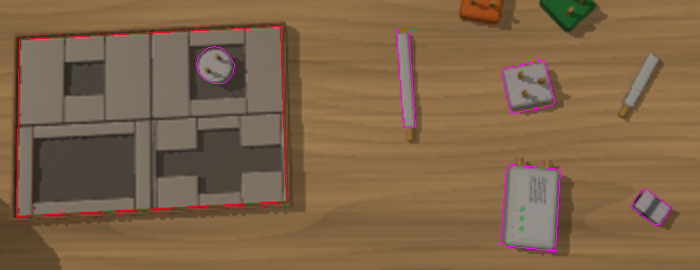

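The fits lie on the white three-pin plug, the long antenna (with its nut at the lower end), the repeater, the coupler and the round plug. The crop confirms that (527,85) is the white plug with three pins, and that the antenna at (405,80) is the longer of the two. The coloured plugs and the short antenna stay put. Next I'll refine the round plug and get the cell centres.

```bash
cat > m2.py <<'E'
from h import *
im=arm.camera("top")
for v in (150,170,185):
    for sat in (30,75): print(v,sat,[np.round(x,4) for x in fit(im,(.621,.148,0),OBJ["plug2"],sat=sat,val=v,ang=False)])
for a in (.2,1.77): print("plug3",a,[np.round(x,4) for x in fit(im,(.5947,-.2202,a),OBJ["plug3"],sat=75,val=30)])
b=np.array([.5581,.2223]);a=1.6174;u=np.array([np.cos(a),np.sin(a)]);w=np.array([-u[1],u[0]])
for n,i,j in (("coupler",1,-1),("plug",-1,-1),("repeater",1,1),("antenna",-1,1)): print(n,(b+i*.0775*u+j*.052*w).round(4))
goto((.621,.148,.12))
E
python3 m2.py
```

```text
150 30 [array([0.621 , 0.1457, 0.    ]), np.float64(0.0016)]
150 75 [array([0.621 , 0.1457, 0.    ]), np.float64(0.0016)]Traceback (most recent call last):
  File "m2.py", line 4, in <module>
    for sat in (30,75): print(v,sat,[np.round(x,4) for x in fit(im,(.621,.148,0),OBJ["plug2"],sat=sat,val=v,ang=False)])
                                                            ~~~^^^^^^^^^^^^^^^^^^^^^^^^^^^^^^^^^^^^^^^^^^^^^^^^^^^^^^^
  File "h.py", line 20, in fit
    n,l,st,_=cv2.connectedComponentsWithStats(m); m=(l==1+st[1:,4].argmax()).astype(np.uint8)
                                                          ~~~~~~~~~~~~~~~^^
ValueError: attempt to get argmax of an empty sequence
```

```bash
cat > m2.py <<'E'
from h import *
im=arm.camera("top")
hsv=cv2.cvtColor(im,cv2.COLOR_RGB2HSV)
print(hsv[178,158:188,1].tolist(),hsv[178,158:188,2].tolist())
for sat in (20,25,30,35): print(sat,[np.round(x,4) for x in fit(im,(.621,.148,0),OBJ["plug2"],sat=sat,val=100,ang=False)])
for a in (.2,1.77): print("plug3",a,[np.round(x,4) for x in fit(im,(.5947,-.2202,a),OBJ["plug3"],sat=75,val=30)])
b=np.array([.5581,.2223]);a=1.6174;u=np.array([np.cos(a),np.sin(a)]);w=np.array([-u[1],u[0]])
for n,i,j in (("coupler",1,-1),("plug",-1,-1),("repeater",1,1),("antenna",-1,1)): print(n,(b+i*.0775*u+j*.052*w).round(4))
goto((.621,.148,.12))
E
python3 m2.py
```

```text
[54, 57, 58, 59, 64, 46, 28, 23, 19, 37, 81, 25, 19, 19, 21, 21, 21, 21, 21, 20, 22, 23, 24, 40, 52, 66, 66, 63, 63, 60] [117, 81, 53, 56, 60, 88, 129, 146, 144, 143, 139, 142, 144, 144, 145, 144, 144, 145, 144, 141, 128, 135, 106, 63, 59, 58, 58, 57, 57, 77]
20 [array([0.627, 0.148, 0.   ]), np.float64(0.1239)]
25 [array([0.621 , 0.1479, 0.    ]), np.float64(0.5346)]
30 [array([0.621, 0.148, 0.   ]), np.float64(0.6126)]
35 [array([0.6208, 0.1487, 0.    ]), np.float64(0.6441)]
plug3 0.2 [array([ 0.5951, -0.22  ,  0.1935]), np.float64(0.8054)]
plug3 1.77 [array([ 0.5959, -0.2199,  1.8067]), np.float64(0.8259)]
coupler [0.6064 0.3021]
plug [0.6137 0.1473]
repeater [0.5025 0.2973]
antenna [0.5098 0.1425]
shift(tool) [-0.5152 -0.248   0.1113] yaw 67.2 j [ 1.07  0.49  1.56  0.    1.09 -0.11] t 1.15
```

servo_tool([
  [0,-0.0515,-0.0248,0.0111,0,0,0],
  [0,-0.0515,-0.0248,0.0111,0,0,0],
  [0,-0.0515,-0.0248,0.0111,0,0,0],
  [0,-0.0515,-0.0248,0.0111,0,0,0],
  [0,-0.0515,-0.0248,0.0111,0,0,0],
  [0,-0.0515,-0.0248,0.0111,0,0,0],
  [0,-0.0515,-0.0248,0.0111,0,0,0],
  [0,-0.0515,-0.0248,0.0111,0,0,0],
  [0,-0.0515,-0.0248,0.0111,0,0,0],
  [0,-0.0515,-0.0248,0.0111,0,0,0],
], grip_force=30)

```text
t: 2.4
tcp_pos: [0.622, 0.1465, 0.12]
eef_rot: [0.198, 0.98, 0.0, 0.0]
ft_force: [-0.2, 0.6, -0.5]
gripper_width: 0.998
grip_force: 0.0
```

```bash
python3 -c "
from h import *
goto((.621,.148,.016)); print(arm.state()['tcp_pos'])"
```

```text
shift(tool) [0.0015 0.0009 0.104 ] yaw 67.2 j [ 0.13  0.63  1.63  0.    0.88 -1.05] t 2.4
[0.62202999 0.14651947 0.12001984]
```

servo_tool([
  [0,0.0015,0.001,0.04,0,0,0],
  [0,0,0,0.04,0,0,0],
  [0,0,0,0.024,0,0,0],
  [0.3,0,0,0,0,0,0],
  [1,0,0,0,0,0,0],
  [1,0,0,0,0,0,0],
  [1,0,0,0,0,0,0],
  [1,0,0,0,0,0,0],
  [1,0,0,0,0,0,0],
])

```text
t: 3.52
tcp_pos: [0.6205, 0.1498, 0.0179]
eef_rot: [0.198, 0.98, 0.0, 0.001]
ft_force: [-1.2, -0.1, 6.8]
gripper_width: 0.452
grip_force: 30.0
```

servo_tool([
  [1,0,0,-0.01,0,0,0],
  [1,0,0,-0.04,0,0,0],
  [1,0,0,-0.05,0,0,0],
  [1,0,0,0,0,0,0],
])

```text
t: 4.03
tcp_pos: [0.6215, 0.1499, 0.121]
eef_rot: [0.198, 0.98, 0.001, 0.003]
ft_force: [-0.3, 0.3, -0.9]
gripper_width: 0.451
grip_force: 30.3
```

```bash
python3 -c "
from h import *
goto((.46,-.09,.10)); print(arm.state()['gripper_width'],arm.state()['ft_force'])"
```

```text
shift(tool) [ 0.0561 -0.2838  0.0195] yaw 67.2 j [ 0.13  0.63  1.63  0.    0.87 -1.04] t 4.03
0.450721895898266 [-0.32470681  0.27154345 -0.91774078]
```

servo_tool([
  [1,0.0094,-0.0473,0,0,0,0],
  [1,0.0094,-0.0473,0,0,0,0],
  [1,0.0094,-0.0473,0,0,0,0],
  [1,0.0094,-0.0473,0,0,0,0],
  [1,0.0094,-0.0473,0,0,0,0],
  [1,0.0094,-0.0473,0,0,0,0],
  [1,0,0,0.05,0,0,0],
  [1,0,0,0.04,0,0,0],
  [1,0,0,0.01,0,0,0],
  [1,0,0,0,0,0,0],
])

```text
t: 5.28
tcp_pos: [0.4578, -0.09, 0.0163]
eef_rot: [0.197, 0.98, 0.0, -0.001]
ft_force: [0.8, -0.5, -0.0]
gripper_width: 0.45
grip_force: 30.4
```

```bash
python3 -c "
from h import *
for c in('scene','top'):
    im=arm.camera(c); p=proj([[.46,-.09,.02]],c)[0].astype(int); cr=im[p[1]-45:p[1]+45,p[0]-50:p[0]+50,::-1]
    cv2.imwrite(f'pics/p2{c}.png',cv2.resize(cr,(400,360),interpolation=3))
cv2.imwrite('pics/p2.png',np.hstack([cv2.imread('pics/p2scene.png'),cv2.imread('pics/p2top.png')]))
print(arm.state()['tcp_pos'],arm.state()['ft_force'])"
```

```text
[ 0.45835896 -0.09017211  0.0173024 ] [-0.79596773 -0.42756754 -0.08039724]
```

View pics/p2.png

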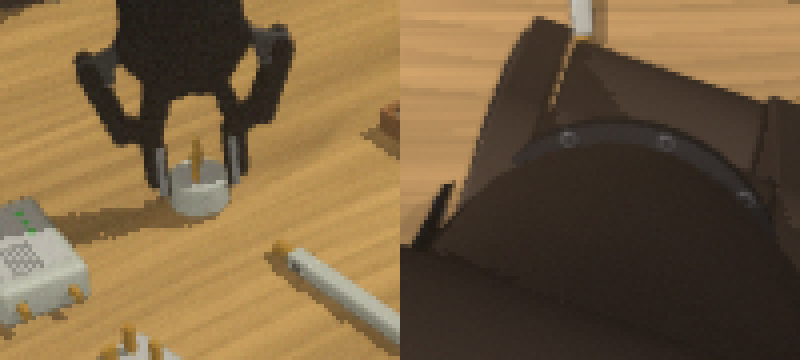

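The plug is held upright just above the desk, so I'll lower it in small steps until it touches.

servo_tool([
  [1,0,0,0.002,0,0,0],
  [1,0,0,0.001,0,0,0],
  [1,0,0,0.001,0,0,0],
  [1,0,0,0,0,0,0],
])

```text
t: 5.88
tcp_pos: [0.4579, -0.0902, 0.0123]
eef_rot: [0.198, 0.98, 0.0, 0.0]
ft_force: [-0.1, 0.1, -0.4]
gripper_width: 0.449
grip_force: 30.4
```

servo_tool([
  [1,0,0,0.001,0,0,0],
  [1,0,0,0.001,0,0,0],
  [1,0,0,0,0,0,0],
])

```text
t: 6.25
tcp_pos: [0.458, -0.0902, 0.0117]
eef_rot: [0.198, 0.98, -0.0, 0.001]
ft_force: [-5.4, 1.1, 28.1]
gripper_width: 0.453
grip_force: 32.9
```

servo_tool([
  [1,0,0,-0.0006,0,0,0],
  [0.4,0,0,0,0,0,0],
  [0.2,0,0,0,0,0,0],
  [0,0,0,0,0,0,0],
  [0,0,0,-0.06,0,0,0],
  [0,0,0,-0.04,0,0,0],
])

```text
t: 7.0
tcp_pos: [0.4579, -0.0902, 0.1121]
eef_rot: [0.198, 0.98, 0.0, -0.0]
ft_force: [0.6, 0.1, -0.4]
gripper_width: 0.995
grip_force: 0.0
```

```bash
python3 -c "
from h import *
goto((.4584,-.2181,.10),np.radians(83.8)); print(arm.state()['gripper_width'],arm.state()['tcp_pos'])
R=Ro.from_quat(arm.state()['eef_rot']);print(R.as_matrix()[:,2])"
```

```text
shift(tool) [-0.0501 -0.1177  0.0121] yaw 67.2 turn rz -16.6 j [-0.34  0.45  2.06  0.    0.63 -1.51] t 7.0
0.9950739293362264 [ 0.45786305 -0.09019631  0.11213566]
[-4.47666865e-04  2.66987152e-04 -9.99999864e-01]
```

servo_tool([
  [0,-0.0167,-0.0392,0,0,0,0],
  [0,-0.0167,-0.0392,0,0,0,0],
  [0,-0.0167,-0.0392,0.004,0,0,0],
  [0,0,0,0,0,0,-8.3],
  [0,0,0,0,0,0,-8.3],
  [0,0,0,0,0,0,0],
])

```text
t: 7.75
tcp_pos: [0.4584, -0.2181, 0.1067]
eef_rot: [0.055, 0.999, 0.0, -0.0]
ft_force: [-0.5, -0.2, 0.0]
gripper_width: 1.004
grip_force: 0.0
```

```bash
python3 -c "
from h import *
goto((.4584,-.2181,.008),np.radians(83.8))"
```

```text
shift(tool) [-0.0001 -0.0001  0.0987] yaw 83.7 turn rz -0.1 j [-0.57  0.5   1.97  0.    0.67 -2.04] t 7.75
```

servo_tool([
  [0,0,0,0.05,0,0,0],
  [0,0,0,0.04,0,0,0],
  [0,0,0,0.0085,0,0,0],
  [0.3,0,0,0,0,0,0],
  [1,0,0,0,0,0,0],
  [1,0,0,0,0,0,0],
  [1,0,0,0,0,0,0],
  [1,0,0,0,0,0,0],
], grip_force=45)

```text
t: 8.75
tcp_pos: [0.4591, -0.2183, 0.0098]
eef_rot: [0.054, 0.999, -0.001, 0.001]
ft_force: [-0.4, 1.0, 8.2]
gripper_width: 0.66
grip_force: 49.2
```

servo_tool([
  [1,0,0,-0.01,0,0,0],
  [1,0,0,-0.04,0,0,0],
  [1,0,0,-0.05,0,0,0],
  [1,0,0,0,0,0,0],
])

```text
t: 9.25
tcp_pos: [0.4598, -0.2187, 0.1122]
eef_rot: [0.054, 0.999, -0.002, 0.003]
ft_force: [0.5, -1.1, -1.6]
gripper_width: 0.667
grip_force: 49.2
```

```bash
python3 -c "
from h import *
goto((.4584,-.2181,.008),np.radians(83.8));goto((.5025,.2973,.10),np.radians(2.7))"
```

```text
shift(tool) [0.0021 0.0008 0.1041] yaw 83.8 turn rz 0.0 j [-0.57  0.49  1.97  0.    0.67 -2.04] t 9.25
shift(tool) [0.0133 0.5177 0.0105] yaw 83.8 turn rz 81.1 j [-0.57  0.49  1.97  0.    0.67 -2.04] t 9.25
```

servo_tool([
  [1,0.0015,0.0575,0,0,0,0],
  [1,0.0015,0.0575,0,0,0,0],
  [1,0.0015,0.0575,0,0,0,0],
  [1,0.0015,0.0575,0,0,0,0],
  [1,0.0015,0.0575,0,0,0,0],
  [1,0.0015,0.0575,0,0,0,0],
  [1,0.0015,0.0575,0,0,0,0],
  [1,0.0015,0.0575,0,0,0,0],
  [1,0.0015,0.0575,0,0,0,0],
  [1,0,0,0,0,0,0],
])

```text
t: 10.5
tcp_pos: [0.5003, 0.3011, 0.1075]
eef_rot: [0.052, 0.999, 0.0, -0.0]
ft_force: [-0.3, -0.1, -1.1]
gripper_width: 0.666
grip_force: 49.3
```

servo_tool([
  [1,0,0,0,0,0,10.1],
  [1,0,0,0,0,0,10.1],
  [1,0,0,0,0,0,10.1],
  [1,0,0,0,0,0,10.1],
  [1,0,0,0,0,0,10.2],
  [1,0,0,0,0,0,10.2],
  [1,0,0,0,0,0,10.2],
  [1,0,0,0,0,0,10.1],
  [1,0,0,0,0,0,0],
])

```text
t: 11.62
tcp_pos: [0.5006, 0.2971, 0.108]
eef_rot: [0.69, 0.724, -0.0, -0.0]
ft_force: [0.2, -0.5, -1.7]
gripper_width: 0.671
grip_force: 49.3
```

```bash
python3 -c "
from h import *
goto((.5025,.2973,.016),np.radians(2.7))"
```

```text
shift(tool) [0.0002 0.002  0.092 ] yaw 2.7 turn rz 0.0 j [ 0.42  0.58  1.79 -0.    0.78  0.37] t 11.62
```

servo_tool([
  [1,0.0002,0.002,0.04,0,0,0],
  [1,0,0,0.03,0,0,0],
  [1,0,0,0.018,0,0,0],
  [1,0,0,0.002,0,0,0],
  [1,0,0,0,0,0,0],
  [1,0,0,0,0,0,0],
])

```text
t: 12.38
tcp_pos: [0.5033, 0.2984, 0.0194]
eef_rot: [0.69, 0.724, 0.001, 0.0]
ft_force: [-0.3, -0.5, -1.4]
gripper_width: 0.666
grip_force: 49.2
```

servo_tool([
  [1,0,-0.0008,0.002,0,0,0],
  [1,0,0,0.001,0,0,0],
  [1,0,0,0.0005,0,0,0],
  [1,0,0,0,0,0,0],
])

```text
t: 12.88
tcp_pos: [0.5021, 0.2982, 0.0158]
eef_rot: [0.69, 0.724, 0.0, 0.0]
ft_force: [-2.8, -1.2, 11.0]
gripper_width: 0.666
grip_force: 50.6
```

servo_tool([
  [1,0,0,-0.0003,0,0,0],
  [0.2,0,0,0,0,0,0],
  [0.1,0,0,0,0,0,0],
  [0.05,0,0,0,0,0,0],
  [0,0,0,-0.03,0,0,0],
  [0,0,0,-0.06,0,0,0],
  [0,0,0,0,0,0,0],
])

```text
t: 13.75
tcp_pos: [0.5037, 0.299, 0.109]
eef_rot: [0.69, 0.724, 0.003, 0.001]
ft_force: [0.0, 0.1, -0.7]
gripper_width: 1.0
grip_force: 0.0
```

```bash
python3 -c "
from h import *
goto((.6003,-.0764,.10),np.radians(93.3))"
```

```text
shift(tool) [-0.3795  0.0786  0.0085] yaw 2.7 turn rz 89.4 j [0.42 0.58 1.78 0.   0.77 0.38] t 13.75
```

servo_tool([
  [0,-0.0542,0.0112,0,0,0,0],
  [0,-0.0542,0.0112,0,0,0,0],
  [0,-0.0542,0.0112,0,0,0,0],
  [0,-0.0542,0.0112,0,0,0,0],
  [0,-0.0542,0.0112,0,0,0,0],
  [0,-0.0542,0.0112,0,0,0,0],
  [0,-0.0542,0.0112,0,0,0,0],
  [0,0,0,0,0,0,10],
  [0,0,0,0,0,0,10],
  [0,0,0,0,0,0,10],
])

```text
t: 15.0
tcp_pos: [0.598, -0.0773, 0.1041]
eef_rot: [0.856, 0.518, -0.0, -0.001]
ft_force: [-0.5, -0.1, -0.9]
gripper_width: 0.998
grip_force: 0.0
```

servo_tool([
  [0,0,0,0,0,0,10],
  [0,0,0,0,0,0,10],
  [0,0,0,0,0,0,10],
  [0,0,0,0,0,0,10],
  [0,0,0,0,0,0,10],
  [0,0,0,0,0,0,9.4],
  [0,0,0,0,0,0,0],
])

```text
t: 15.88
tcp_pos: [0.598, -0.077, 0.1043]
eef_rot: [1.0, 0.029, -0.001, -0.0]
ft_force: [-0.2, -0.2, 0.2]
gripper_width: 0.997
grip_force: 0.0
```

```bash
python3 -c "
from h import *
goto((.6003,-.0764,.003),np.radians(93.3))"
```

```text
shift(tool) [ 0.0024 -0.0005  0.1013] yaw -86.6 turn rz 0.1 j [-0.24  0.61  1.74  0.    0.8   1.27] t 15.88
```

servo_tool([
  [0,0.0024,-0.0005,0.05,0,0,0],
  [0,0,0,0.04,0,0,0],
  [0.3,0,0,0.01,0,0,0],
  [0.6,0,0,0,0,0,0],
  [0.7,0,0,0,0,0,0],
  [1,0,0,0,0,0,0],
  [1,0,0,0,0,0,0],
  [1,0,0,0,0,0,0],
  [1,0,0,0,0,0,0],
], grip_force=30)

```text
t: 17.0
tcp_pos: [0.6013, -0.0766, 0.0066]
eef_rot: [1.0, 0.029, 0.001, 0.0]
ft_force: [-1.5, 0.8, 6.0]
gripper_width: 0.154
grip_force: 30.1
```

servo_tool([
  [1,0,0,-0.01,0,0,0],
  [1,0,0,-0.04,0,0,0],
  [1,0,0,-0.05,0,0,0],
  [1,0,0,0,0,0,0],
])

```text
t: 17.5
tcp_pos: [0.6023, -0.0768, 0.1097]
eef_rot: [1.0, 0.029, 0.004, 0.001]
ft_force: [0.2, -0.5, 0.7]
gripper_width: 0.15
grip_force: 29.5
```

```bash
python3 -c "
from h import *
goto((.5098,.1425,.10),np.radians(2.7))"
```

```text
shift(tool) [-0.0797 -0.2243  0.0087] yaw -86.7 turn rz -89.4 j [-0.24  0.6   1.73  0.    0.8   1.28] t 17.5
```

servo_tool([
  [1,-0.0199,-0.0561,0,0,0,0],
  [1,-0.0199,-0.0561,0,0,0,0],
  [1,-0.0199,-0.0561,0,0,0,0],
  [1,-0.0199,-0.0561,0,0,0,0],
  [1,0,0,0,0,0,0],
  [1,0,0,0,0,0,-10],
  [1,0,0,0,0,0,-10],
  [1,0,0,0,0,0,-10],
  [1,0,0,0,0,0,-10],
  [1,0,0,0,0,0,-10],
])

```text
t: 18.75
tcp_pos: [0.5086, 0.142, 0.105]
eef_rot: [0.893, 0.451, -0.0, -0.0]
ft_force: [0.3, 0.6, 0.4]
gripper_width: 0.15
grip_force: 29.5
```

servo_tool([
  [1,0,0,0,0,0,-10],
  [1,0,0,0,0,0,-10],
  [1,0,0,0,0,0,-10],
  [1,0,0,0,0,0,-9.4],
  [1,0,0,0,0,0,0],
  [1,0,0,0,0,0,0],
])

```text
t: 19.5
tcp_pos: [0.5084, 0.1425, 0.1051]
eef_rot: [0.692, 0.722, 0.0, -0.0]
ft_force: [0.4, 0.1, 0.4]
gripper_width: 0.145
grip_force: 29.5
```

```bash
python3 -c "
from h import *
goto((.5098,.1425,.016),np.radians(2.7))
for c in('scene','top'):
    im=arm.camera(c); p=proj([[.53,.2,.05]],c)[0].astype(int); cr=im[p[1]-70:p[1]+70,p[0]-80:p[0]+80,::-1]
    cv2.imwrite(f'pics/a{c}.png',cv2.resize(cr,(400,350),interpolation=3))
cv2.imwrite('pics/a.png',np.hstack([cv2.imread('pics/ascene.png'),cv2.imread('pics/atop.png')]))"
```

```text
shift(tool) [-0.0001  0.0014  0.0891] yaw 2.5 turn rz -0.2 j [0.15 0.53 1.92 0.   0.69 0.1 ] t 19.5
```

View pics/a.png

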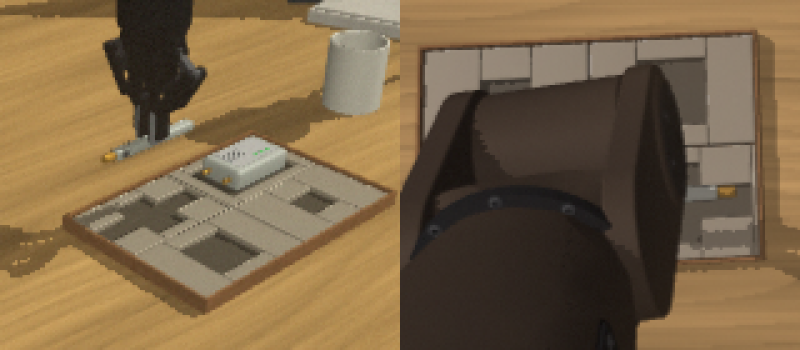

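The repeater sits in its pocket, brass sockets to the right. The antenna is held with its nut at (105,157) in the left crop. I'll check that it's level.

```bash
python3 -c "
from h import *
p=proj([[.53,.2,.05]],'scene')[0].astype(int)
c=np.array([.5084,.1425]);u=np.array([np.cos(1.617),np.sin(1.617)])
for dz in (-.014,0,.014):
    P=[[*(c-u*.065),.105+dz],[*(c+u*.065),.105-dz]]
    print(dz,((proj(P,'scene')-p+[80,70])*2.5).round())"
```

```text
-0.014 [[107. 170.]
 [194. 110.]]
0 [[107. 158.]
 [193. 122.]]
0.014 [[107. 146.]
 [192. 133.]]
```

It's level. Lowering it now.

servo_tool([
  [1,0,0.0014,0.04,0,0,-0.2],
  [1,0,0,0.03,0,0,0],
  [1,0,0,0.018,0,0,0],
  [1,0,0,0.002,0,0,0],
  [1,0,0,0,0,0,0],
  [1,0,0,0,0,0,0],
])

```text
t: 20.35
tcp_pos: [0.5101, 0.1431, 0.0161]
eef_rot: [0.689, 0.725, 0.001, 0.0]
ft_force: [-0.5, -0.1, -0.2]
gripper_width: 0.147
grip_force: 29.5
```

servo_tool([
  [1,0,-0.0005,0.002,0,0,0],
  [1,0,0,0.001,0,0,0],
  [1,0,0,0.0005,0,0,0],
  [1,0,0,0,0,0,0],
])

```text
t: 20.85
tcp_pos: [0.5093, 0.143, 0.0126]
eef_rot: [0.689, 0.725, 0.0, 0.0]
ft_force: [-2.8, -0.4, 12.9]
gripper_width: 0.15
grip_force: 30.9
```

servo_tool([
  [1,0,0,-0.0003,0,0,0],
  [0.75,0,0,0,0,0,0],
  [0.65,0,0,0,0,0,0],
  [0.65,0,0,0,0,0,0],
  [0.65,0,0,-0.03,0,0,0],
  [0,0,0,-0.06,0,0,0],
  [0,0,0,0,0,0,0],
])

```text
t: 21.72
tcp_pos: [0.5108, 0.1433, 0.1055]
eef_rot: [0.689, 0.725, 0.003, 0.002]
ft_force: [0.5, 0.7, -0.5]
gripper_width: 0.763
grip_force: 0.0
```

```bash
python3 -c "
from h import *
goto((.5955,-.22,.10),np.radians(13.5));goto((.5955,-.22,.10),np.radians(101.5))
im=arm.camera('top');p=proj([[.5955,-.22,.02]])[0].astype(int);cv2.imwrite('pics/pl.png',cv2.resize(im[p[1]-25:p[1]+25,p[0]-30:p[0]+30,::-1],(480,400),interpolation=3))"
```

```text
shift(tool) [-0.3672  0.0661  0.0057] yaw 2.9 turn rz -10.6 j [0.15 0.53 1.92 0.   0.69 0.1 ] t 21.73
shift(tool) [-0.3672  0.0661  0.0057] yaw 2.9 turn rz 81.4 j [0.15 0.53 1.92 0.   0.69 0.1 ] t 21.73
```

View pics/pl.png

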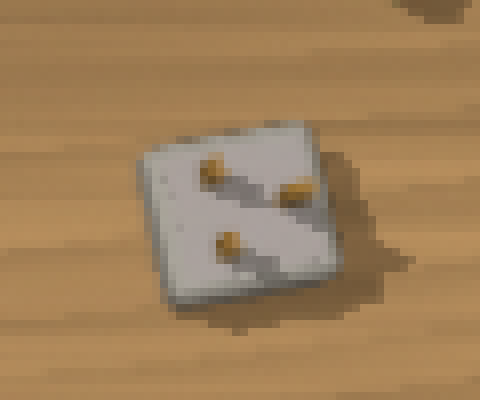

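The white plug is confirmed in the crop: three brass pins, with its long side running along world y. So I'll grasp with the closing line at about 12°.

servo_tool([
  [0,-0.0525,0.0094,0,0,0,0],
  [0,-0.0525,0.0094,0,0,0,0],
  [0,-0.0525,0.0094,0,0,0,0],
  [0,-0.0525,0.0094,0,0,0,0],
  [0,-0.0525,0.0094,0,0,0,0],
  [0,-0.0525,0.0094,0,0,0,0],
  [0,-0.0525,0.0094,0,0,0,0],
  [0,0,0,0,0,0,-9.1],
  [0,0,0,0,0,0,0],
])

```text
t: 22.9
tcp_pos: [0.5928, -0.2209, 0.1003]
eef_rot: [0.63, 0.777, -0.0, -0.001]
ft_force: [0.2, 0.4, -0.6]
gripper_width: 1.002
grip_force: 0.0
```

```bash
python3 -c "
from h import *
goto((.5955,-.22,.008),np.radians(12))"
```

```text
shift(tool) [0.0001 0.003  0.0923] yaw 11.9 turn rz -0.1 j [-0.46  0.65  1.66  0.    0.84 -0.67] t 22.9
```

servo_tool([
  [0,0,0.003,0.04,0,0,0],
  [0,0,0,0.04,0,0,0],
  [0,0,0,0.013,0,0,0],
  [0.3,0,0,0,0,0,0],
  [1,0,0,0,0,0,0],
  [1,0,0,0,0,0,0],
  [1,0,0,0,0,0,0],
  [1,0,0,0,0,0,0],
  [1,0,0,0,0,0,0],
])

```text
t: 24.02
tcp_pos: [0.5972, -0.2202, 0.0107]
eef_rot: [0.629, 0.777, 0.0, 0.001]
ft_force: [0.2, 1.7, 6.8]
gripper_width: 0.55
grip_force: 31.5
```

servo_tool([
  [1,0,0,-0.01,0,0,0],
  [1,0,0,-0.04,0,0,0],
  [1,0,0,-0.05,0,0,0],
  [1,0,0,0,0,0,0],
])

```text
t: 24.52
tcp_pos: [0.598, -0.2208, 0.1136]
eef_rot: [0.629, 0.777, 0.001, 0.004]
ft_force: [0.1, 0.7, -0.9]
gripper_width: 0.552
grip_force: 31.2
```

```bash
python3 -c "
from h import *
goto((.6137,.1473,.11),np.radians(2.7))"
```

```text
shift(tool) [0.3568 0.0919 0.0025] yaw 12.0 turn rz 9.3 j [-0.46  0.64  1.64  0.    0.85 -0.67] t 24.52
```

servo_tool([
  [1,0.051,0.0131,0,0,0,0],
  [1,0.051,0.0131,0,0,0,0],
  [1,0.051,0.0131,0,0,0,0],
  [1,0.051,0.0131,0,0,0,0],
  [1,0.051,0.0131,0,0,0,0],
  [1,0.051,0.0131,0,0,0,0],
  [1,0.051,0.0131,0,0,0,0],
  [1,0,0,0,0,0,9.3],
  [1,0,0,0,0,0,0],
])

```text
t: 25.65
tcp_pos: [0.6115, 0.1487, 0.1085]
eef_rot: [0.69, 0.724, -0.0, -0.0]
ft_force: [0.0, 0.0, 0.0]
gripper_width: 0.552
grip_force: 31.1
```

```bash
python3 -c "
from h import *
goto((.6137,.1473,.0195),np.radians(2.7))"
```

```text
shift(tool) [-0.0015  0.0023  0.089 ] yaw 2.8 turn rz 0.1 j [0.13 0.63 1.66 0.   0.84 0.08] t 25.65
```

servo_tool([
  [1,-0.0015,0.0023,0.04,0,0,0],
  [1,0,0,0.03,0,0,0],
  [1,0,0,0.017,0,0,0],
  [1,0,0,0.002,0,0,0],
  [1,0,0,0,0,0,0],
  [1,0,0,0,0,0,0],
])

```text
t: 26.4
tcp_pos: [0.6148, 0.1469, 0.0211]
eef_rot: [0.69, 0.724, 0.001, 0.001]
ft_force: [0.0, 0.0, -0.1]
gripper_width: 0.553
grip_force: 31.1
```

servo_tool([
  [1,0,0,0.001,0,0,0],
  [1,0,0,0.001,0,0,0],
  [1,0,0,0.0005,0,0,0],
  [1,0,0,0,0,0,0],
])

```text
t: 26.9
tcp_pos: [0.6142, 0.1468, 0.0174]
eef_rot: [0.69, 0.724, -0.0, -0.0]
ft_force: [0.3, -0.7, -0.7]
gripper_width: 0.548
grip_force: 31.1
```

servo_tool([
  [1,0,0,0.0007,0,0,0],
  [1,0,0,0.0005,0,0,0],
  [1,0,0,0,0,0,0],
])

```text
t: 27.28
tcp_pos: [0.6143, 0.1469, 0.0167]
eef_rot: [0.69, 0.724, 0.0, 0.0]
ft_force: [-1.8, -0.4, 4.0]
gripper_width: 0.547
grip_force: 31.7
```

Contact at 0.0167, as predicted. Release it, lift, then head for the coupler.

servo_tool([
  [0.4,0,0,0,0,0,0],
  [0.3,0,0,0,0,0,0],
  [0.2,0,0,0,0,0,0],
  [0.2,0,0,0,0,0,0],
  [0.1,0,0,-0.03,0,0,0],
  [0,0,0,-0.06,0,0,0],
  [0,0,0,0,0,0,0],
])

```text
t: 28.15
tcp_pos: [0.6162, 0.1471, 0.1106]
eef_rot: [0.69, 0.724, 0.003, 0.002]
ft_force: [0.3, 0.3, -0.7]
gripper_width: 0.997
grip_force: 0.0
```

```bash
python3 -c "
from h import *
goto((.4533,-.3572,.10),np.radians(-37.2))"
```

```text
shift(tool) [-0.4961 -0.1867  0.0089] yaw 2.7 turn rz 39.9 j [0.13 0.63 1.66 0.   0.84 0.08] t 28.15
```

servo_tool([
  [0,-0.0551,-0.0207,0,0,0,0],
  [0,-0.0551,-0.0207,0,0,0,0],
  [0,-0.0551,-0.0207,0,0,0,0],
  [0,-0.0551,-0.0207,0,0,0,0],
  [0,-0.0551,-0.0207,0,0,0,0],
  [0,-0.0551,-0.0207,0,0,0,0],
  [0,-0.0551,-0.0207,0,0,0,0],
  [0,-0.0551,-0.0207,0,0,0,0],
  [0,-0.0551,-0.0207,0,0,0,0],
])

```text
t: 29.28
tcp_pos: [0.4506, -0.359, 0.1057]
eef_rot: [0.69, 0.724, 0.0, -0.0]
ft_force: [1.1, -0.6, -0.2]
gripper_width: 1.001
grip_force: 0.0
```

servo_tool([
  [0,0,0,0,0,0,10],
  [0,0,0,0,0,0,10],
  [0,0,0,0,0,0,10],
  [0,0,0,0,0,0,9.9],
  [0,0,0,0,0,0,0],
])

```text
t: 29.9
tcp_pos: [0.4514, -0.3572, 0.1057]
eef_rot: [0.895, 0.445, -0.0, -0.0]
ft_force: [-0.2, -0.2, -0.1]
gripper_width: 1.0
grip_force: 0.0
```

```bash
python3 -c "
from h import *
goto((.4533,-.3572,.008),np.radians(-37.2))"
```

```text
shift(tool) [0.0011 0.0016 0.0977] yaw -37.1 turn rz 0.1 j [-0.78  0.58  1.8   0.    0.76 -0.14] t 29.9
```

servo_tool([
  [0,0.0011,0.0016,0.04,0,0,0],
  [0,0,0,0.04,0,0,0],
  [0.3,0,0,0.0175,0,0,0],
  [0.5,0,0,0,0,0,0],
  [0.6,0,0,0,0,0,0],
  [1,0,0,0,0,0,0],
  [1,0,0,0,0,0,0],
  [1,0,0,0,0,0,0],
  [1,0,0,0,0,0,0],
])

```text
t: 31.02
tcp_pos: [0.4541, -0.3579, 0.0102]
eef_rot: [0.896, 0.445, 0.0, 0.001]
ft_force: [-1.3, -0.6, 7.4]
gripper_width: 0.271
grip_force: 30.3
```

servo_tool([
  [1,0,0,-0.01,0,0,0],
  [1,0,0,-0.04,0,0,0],
  [1,0,0,-0.05,0,0,0],
  [1,0,0,0,0,0,0],
])

```text
t: 31.52
tcp_pos: [0.4547, -0.3585, 0.113]
eef_rot: [0.896, 0.445, 0.001, 0.003]
ft_force: [-0.2, 0.9, -1.3]
gripper_width: 0.271
grip_force: 29.6
```

```bash
python3 -c "
from h import *
goto((.6064,.3021,.11),np.radians(2.7))"
```

```text
shift(tool) [ 6.180e-01 -2.783e-01  5.000e-04] yaw -37.2 turn rz -39.9 j [-0.78  0.57  1.8   0.    0.77 -0.13] t 31.52
```

servo_tool([
  [1,0.0515,-0.0232,0,0,0,0],
  [1,0.0515,-0.0232,0,0,0,0],
  [1,0.0515,-0.0232,0,0,0,0],
  [1,0.0515,-0.0232,0,0,0,0],
  [1,0.0515,-0.0232,0,0,0,0],
  [1,0.0515,-0.0232,0,0,0,0],
  [1,0.0515,-0.0232,0,0,0,0],
  [1,0.0515,-0.0232,0,0,0,0],
  [1,0.0515,-0.0232,0,0,0,0],
  [1,0.0515,-0.0232,0,0,0,0],
])

```text
t: 32.78
tcp_pos: [0.5799, 0.195, 0.1084]
eef_rot: [0.896, 0.445, -0.0, -0.0]
ft_force: [0.3, -0.6, -0.4]
gripper_width: 0.269
grip_force: 29.6
```

servo_tool([
  [1,0.0515,-0.0232,0,0,0,0],
  [1,0.0515,-0.0232,0,0,0,0],
  [1,0,0,0,0,0,-10],
  [1,0,0,0,0,0,-10],
  [1,0,0,0,0,0,-10],
  [1,0,0,0,0,0,-9.9],
  [1,0,0,0,0,0,0],
  [1,0,0,0,0,0,0],
])

```text
t: 33.78
tcp_pos: [0.6052, 0.3031, 0.1085]
eef_rot: [0.692, 0.722, -0.0, -0.0]
ft_force: [0.7, 0.5, -0.4]
gripper_width: 0.27
grip_force: 29.6
```

```bash
python3 -c "
from h import *
goto((.6064,.3021,.0195),np.radians(2.7))"
```

```text
shift(tool) [-0.0011  0.0012  0.089 ] yaw 2.5 turn rz -0.2 j [0.37 0.69 1.54 0.   0.92 0.32] t 33.77
```

servo_tool([
  [1,-0.0011,0.0012,0.04,0,0,-0.2],
  [1,0,0,0.03,0,0,0],
  [1,0,0,0.017,0,0,0],
  [1,0,0,0.002,0,0,0],
  [1,0,0,0,0,0,0],
  [1,0,0,0,0,0,0],
])

```text
t: 34.52
tcp_pos: [0.6071, 0.3024, 0.021]
eef_rot: [0.689, 0.725, 0.001, 0.0]
ft_force: [-0.9, 1.0, -0.2]
gripper_width: 0.271
grip_force: 29.6
```

servo_tool([
  [1,0,0,0.001,0,0,0],
  [1,0,0,0.001,0,0,0],
  [1,0,0,0.001,0,0,0],
  [1,0,0,0,0,0,0],
])

```text
t: 35.02
tcp_pos: [0.6065, 0.3021, 0.0167]
eef_rot: [0.689, 0.725, -0.0, -0.0]
ft_force: [-0.8, -0.7, -0.5]
gripper_width: 0.263
grip_force: 29.6
```

servo_tool([
  [1,0,0,0.0006,0,0,0],
  [1,0,0,0.0003,0,0,0],
  [1,0,0,0,0,0,0],
])

```text
t: 35.4
tcp_pos: [0.6067, 0.3022, 0.0162]
eef_rot: [0.689, 0.725, 0.0, 0.0]
ft_force: [-1.8, -0.3, 5.4]
gripper_width: 0.271
grip_force: 30.2
```

servo_tool([
  [0.65,0,0,0,0,0,0],
  [0.55,0,0,0,0,0,0],
  [0.5,0,0,0,0,0,0],
  [0.5,0,0,-0.03,0,0,0],
  [0,0,0,-0.06,0,0,0],
  [0,0.05,0,-0.03,0,0,0],
  [0,0.06,0,0,0,0,0],
  [0,0.06,0,0,0,0,0],
  [0,0.06,0,0,0,0,0],
  [0,0,0,0,0,0,0],
])

```text
t: 36.65
tcp_pos: [0.5931, 0.5358, 0.1348]
eef_rot: [0.687, 0.726, 0.0, -0.0]
ft_force: [0.6, -0.5, -0.8]
gripper_width: 1.0
grip_force: 0.0
```

```bash
python3 -c "
from h import *
a=arm.camera('top')[120:280,60:420,::-1];b=arm.camera('scene')[120:280,70:400,::-1]
cv2.imwrite('pics/end.png',np.vstack([cv2.resize(a,(660,293),interpolation=3),cv2.resize(b,(660,300),interpolation=3)]))"
```

```text
(no output)
```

View pics/end.png

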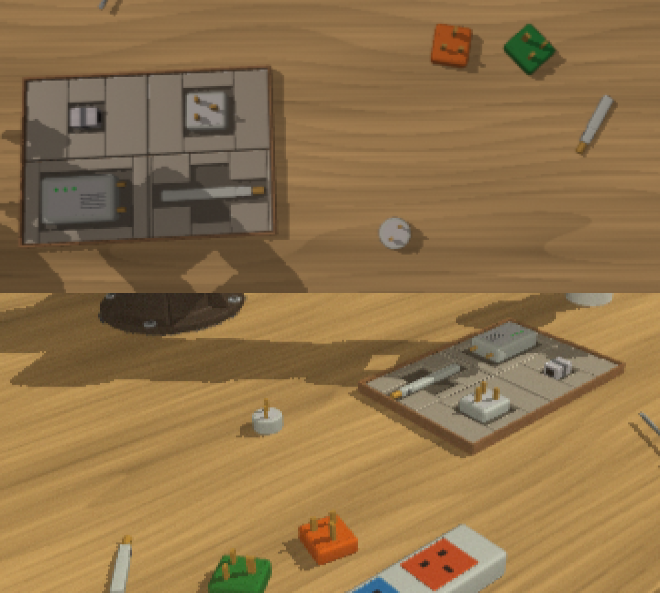

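Everything appears to be in place: the repeater at (80,200), antenna at (212,190), white plug at (207,110) and coupler at (85,117), with the round plug upright on the desk at (395,233). I'll check the antenna and repeater margins in an enlarged crop with the modelled outlines drawn in.

```bash
python3 -c "
from h import *
im=arm.camera('top');lo=np.array([66,152]);cr=cv2.resize(im[152:256,66:214],None,fx=5.4,fy=5.4,interpolation=3)[:,:,::-1].copy()
cr=cv2.convertScaleAbs(cr,alpha=1.5)
def D(P,c):
    q=cv2.convexHull(((proj(P)-lo+.5)*5.4-.5).astype(np.float32)).round().astype(int);cv2.polylines(cr,[q],True,c,1)
A=1.6174
for (x,y),l,w in (((.5025,.2973),.118,.074),((.5098,.1425),.146,.030),((.6137,.1473),.066,.064),((.6064,.3021),.048,.040)):
    D(boxpts((x,y,A),-l/2,l/2,w,.014,.0141),(0,255,0)); D(boxpts((x,y,A),-l/2,l/2,w,.006,.0061),(0,0,255))
cv2.imwrite('pics/end2.png',cr)"
```

```text
(no output)
```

View pics/end2.png

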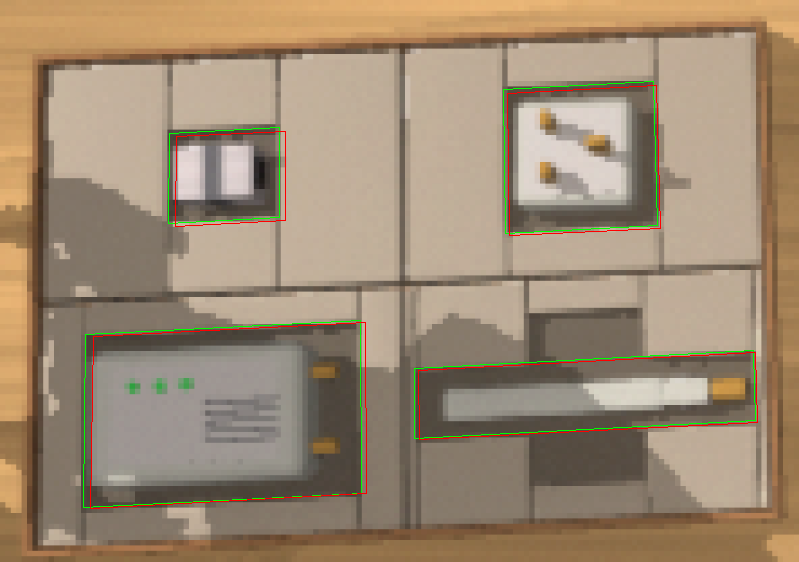

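All four parts lie inside their pocket outlines, so I'm handing in the job.

```bash
python3 -c "
from station import arm
print(arm.job_done())"
```

```text
the job is handed in; nothing more can be done
None
```

The job is handed in: the repeater, long antenna, three-pin plug and coupler lie flat in their pockets, the round plug stands pins up on the open desk, and the short antenna and coloured plugs were left alone.

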